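Lock down the paneer press with the wooden tamper

ROBOT

A 7-joint arm with a two-finger parallel gripper is mounted at the origin on the work surface. World frame = base frame: x ahead of the robot, y to its left, z up, the work surface at z = 0. Lengths are in m, angles in rad, forces in N, time in s.
With the tool pointing down it reaches from about 0.4 to 0.875 m from the base axis. Payload 6.5 kg.
Tool frame: the origin (TCP) lies midway between the tips of the shut fingers; the grasp point (between the pads) lies 19 mm behind it (bot.pinch_z is the distance from the TCP to the grasp point, in m); z points along the fingers, y is the direction in which the jaws open and shut (so a half turn about z gives the same grasp; the last joint's range is limited). The gripper opens to 88 mm and grips with 3 to 60 N. Pads are 18 mm wide; open, the fingers measure 123 mm over their backs; the gripper's body (75 mm by 187 mm) begins 45 mm behind the grasp point.
Start: joints at [1.174, 0.536, -0.004, 1.538, 0.003, 1.067, -0.071], TCP at [0.211, -0.615, 0.211] pointing down, gripper open.
Joint ranges: [-2.7, 2.7], [-0.37, 2.16], [-1.27, 1.26], [0.24, 2.4], [-1.31, 4.45], [0.19, 1.91], [-2.76, 2.76]. Speed limits (rad/s): [2.39, 2.39, 3.14, 3.14, 3.14, 3.14, 3.14].

INTERFACE

Orientations are given as [roll, pitch, yaw] about the fixed x, y, z axes, in that order (R = Rz(yaw) Ry(pitch) Rx(roll)).
In Python, from rig import bot gives the robot as it stands.
- The arm moves only by the shell command python3 -m inch 'ROWS' [OPENING] [FORCE]. ROWS is JSON, a list of rows, each a list of 2 entries, a list of its own where there are three numbers: the shift along the tool's x, y, z in mm, then the turn about the tool's z in rad. A call has exactly 10 rows; each row is the pose to reach, as a shift and turn from the pose commanded when the call began, along the tool's axes at that moment; what a row does not reach only later rows make up. A row lasts 1/8 s, in which the tool goes at most 62.5 mm and 10.7 degrees, less where a joint would pass 70% of its speed; a pose out of reach is approached as far as the arm can. A call with a gripper value outside its range is refused whole. OPENING is the closure, from 0 (fully open) to 1 (shut), set as the call begins (- or left out, the last holds). The fingers move at their own pace and stop on an object; FORCE is the grip in N (left out, the last holds). Time passes only in rows, so rows that repeat a pose let the fingers close, or fill a call up. It gives the time, the measured TCP pose, the force and the opening at its end, in the units of the state.
- bot.sense(): the state, without advancing time (a new reading comes with each control period).
- bot.capture(name): name is "side" or "top" or "wrist"; returns a dict with "frame" (480x640x3 uint8, blue, green, red), "fx", "fy", "cx", "cy" (pixels), "extrinsics" (4x4, takes a point from camera to world coordinates). Camera axes: x right, y down, z forward; pixel columns grow to the right and rows downward; lengths in m; the calibration is good to about 2 mm. A picture is of the moment at which its call begins. There is no depth.
- bot.job_done(): hands the job in, once; it reports no verdict.
The state is a dict: "clock": time; "joint_positions": joint angles; "qvel": joint speeds; "effort": joint torques, N m; "tcp_pos": TCP position; "tcp_rot": TCP orientation; "contact_force": force on the tool from outside, world axes, zero at the start; "wrist_torque": the same for the moment, N m; "width": finger opening in m.
Only numpy, scipy, OpenCV 4.12 (cv2) and the standard library are available. Lean on these libraries where they do the work, as an engineer would, in place of code of your own. Each camera call takes 0.05 s, during which the arm holds its last target. There are 200 camera calls.

TASK

The washed paneer press has to be locked shut before it goes back in the cupboard: stand the lying wooden tamper up on its foot, let go of it and take it again from above by its grip block. With it press the press's sprung plate squarely down until it bottoms out level and both red catches have snapped in over it, without bearing down hard once it is home and without touching the plate with the gripper. Then stand the tamper upright on the bamboo tray, let go of it, and leave everything else where it is.

Things in the scene. Friction and masses are not known exactly. Their poses are not given: they have to be found in the camera images.
- tamper_mid (a point): dark wooden tamper, 130 mm long, 0.13 to 0.21 kg; this point is on its long axis half-way up, 65 mm from the foot's flat face. Its z axis runs from foot to grip, x and y are square to the faces of foot and grip. It starts lying on its side on the tray's floor, neck axis about 26 mm above that floor, grip end dipping 7 degrees. Centre of mass 52 mm from the flat face
- tamper_grip (a point): centre of the tamper's square grip block, 34 x 34 x 38 mm (from 92 to 130 mm above the flat face, this point at 111 mm); same axes as the tamper
- tamper_foot (a point): centre of the tamper's flat face: its square foot is 60 x 60 x 18 mm; above it a round neck 24 mm in diameter runs from 18 to 92 mm; same axes as the tamper
- tray: shallow bamboo tray, fixed, 280 mm (its x) by 240 mm (its y), floor 6 mm thick, rim 24 mm high, walls 6 mm thick; origin at the centre of its underside, z up. The spoon lies along its far (+x) edge, the tamper along its y axis on the other part
- press: paneer press, fixed: clear square tub, 118 x 118 mm outside, 110 x 110 mm inside, rim 105 mm above its underside; origin at the centre of its underside, z up. On its +y and -y sides a white housing and red pull-knob reach out to 85 mm from the centre, 30 to 50 mm up. Inside, a steel plate on four sprung corner posts (tops 67 mm up, 42 mm off centre each way) and a white rack below that stops it
- plate_top (a point): centre of the top face of the sprung steel plate, 98 x 98 x 4 mm, z axis square to it. At rest 58 mm above the press's underside (47 mm below the rim), 32 mm when down on the rack. It tilts some degrees on its springs if pushed off-centre
- plate (a joint): how far the plate is pressed down, m: 0 at rest, 0.026 bottomed on the rack; held by both catches it stays at about 0.0235. The push grows from about 2.5 N to about 11 N at the bottom, with about 5 N more while its edges push the catches aside (from about 0.011 to 0.022, peak about 13 N at 0.015); once bottomed it is rigid and the force shoots up
- catch_a (a joint): red spring catch on the press's +y side, m: 0 when in (nose 11 mm in from the tub's inner wall, 5 mm over the plate's edge, underside 34.5 mm above the press's underside), up to 0.008 pushed outwards. The plate's edge pushes it aside on the way down; it snaps in by itself once the plate's top is below it
- catch_b (a joint): the same catch on the press's -y side. A tamper foot that is well off-centre (about 10 mm or more), or also turned cornerwise towards the noses, rubs on them and can keep a catch from snapping in
- spoon: steel slotted spoon, 205 mm long along its x, 46 mm wide, 4 mm thick, lying on the tray; origin under its middle. Leave alone
- katori: small steel bowl, 76 mm across, 34 mm high; origin at the centre of its underside. Leave alone
- jar: closed green ceramic jar, 96 mm across, 132 mm high; origin at the centre of its underside. Leave alone
- tiffin: three-tier steel tiffin, 120 mm across, 200 mm high; origin at the centre of its underside. Leave alone
- lota: brass water pot, 100 mm across, 100 mm high; origin at the centre of its underside. Leave alone
- clearbox: transparent plastic box with green lid, 106 x 156 x 87 mm; origin at the centre of its underside. Leave alone
- mortar: brass mortar with pestle, 88 mm across, 138 mm high; origin at the centre of its underside. Leave alone
Things that resemble listed ones, but are neither listed nor needed, are in the scene too. Leave any blue or pink look-alike of the part that bears tamper_mid alone.

How it is judged:
By the outcome, as a careful person would: the job done as asked, in the order asked, and still so for the second after the job is handed in, with the robot touching nothing.
It also fails if it takes over 72 s, if anything falls off the work surface, if the arm or the gripper's body presses on something with over 40 N, if the wrist force passes 120 N, or if a joint passes its speed limit or range.

## Working session

There is one attempt and no reset: what is moved stays moved. The work goes in short steps, Python scripts to look and compute and a shell command to move; the robot and the scene stay as the last step left them, time stands still between calls to the robot, and variables do not carry over. Pictures are saved under pics/ and viewed, about 8 in all and at most 12, crops included, and the job is handed in when it is done.

```bash
ls; mkdir -p pics; python3 - <<'E'
from rig import bot
import cv2,numpy as np
print(bot.sense(), bot.pinch_z)
for n in("top","side"):
    c=bot.capture(n); cv2.imwrite(f"pics/{n}0.png",c["frame"]); print(n,c["fx"],c["fy"],c["cx"],c["cy"],np.round(c["extrinsics"],4).tolist())
E
```

```text
pics
{'clock': 0.0, 'joint_positions': array([ 1.1738092 ,  0.53715484, -0.00442076,  1.53883983,  0.00258047,
        1.06729398, -0.07120714]), 'qvel': array([-0.00056077, -0.00045473, -0.00057543, -0.00118663,  0.00095615,
       -0.00064662, -0.00026883]), 'effort': array([ 2.17269721e-04, -5.70974994e+01,  9.91110541e-01, -2.51599503e+01,
       -5.61376917e-02,  1.78918953e-02,  1.63589525e-04]), 'tcp_pos': array([ 0.21087855, -0.61415816,  0.2098596 ]), 'tcp_rot': array([-3.13990638e+00,  1.16318889e-04,  3.30827156e-01]), 'contact_force': array([ 0.49824475,  0.49216628, -0.35319906]), 'wrist_torque': array([-0.04763404,  0.04560856,  0.03095871]), 'width': 0.0878090144457011} 0.0187
top 446.6859216964631 446.6859216964631 317.081196778694 246.8414868021872 [[0.0103, -0.9937, 0.1116, 0.4045], [-0.9999, -0.0103, -0.0, -0.0009], [0.0012, -0.1116, -0.9937, 1.2049], [0.0, 0.0, 0.0, 1.0]]
side 442.77805136365987 442.77805136365987 318.0322315867216 238.5619511754237 [[-0.8811, -0.2675, 0.3899, 0.0184], [-0.4722, 0.4546, -0.7552, 1.0164], [0.0247, -0.8496, -0.5269, 0.7872], [0.0, 0.0, 0.0, 1.0]]
```

View pics/top0.png

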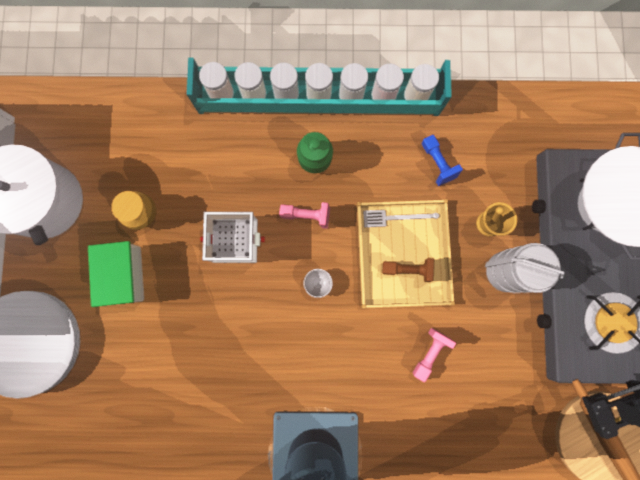

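View pics/side0.png

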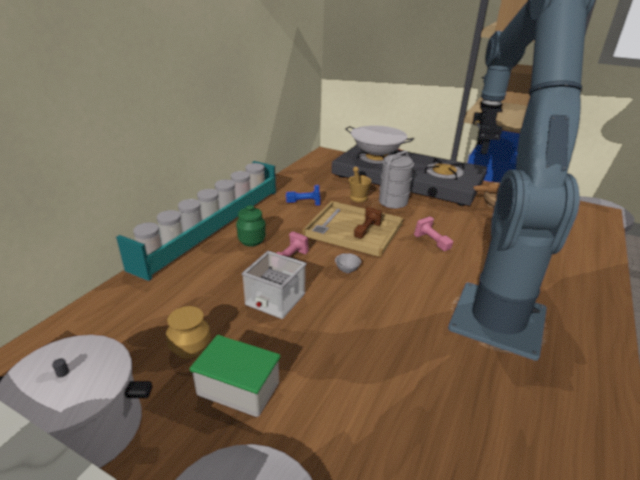

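Top view: the brown tamper lies along the tray's y, with its grip at px (390,268) and foot at (430,269). The press is at (230,238) with red knobs to its left and right, and the spoon at (400,216). Next I measure.

```bash
cat > h.py <<'E'
import cv2,numpy as np
from rig import bot
def ray(c,u,v):
    E=np.array(c["extrinsics"]); d=E[:3,:3]@np.array([(u-c["cx"])/c["fx"],(v-c["cy"])/c["fy"],1]); return E[:3,3],d
def onz(c,u,v,z):
    o,d=ray(c,u,v); return o+d*(z-o[2])/d[2]
def proj(c,p):
    E=np.linalg.inv(c["extrinsics"]); q=E[:3,:3]@np.array(p)+E[:3,3]; return np.array([c["fx"]*q[0]/q[2]+c["cx"],c["fy"]*q[1]/q[2]+c["cy"]])
def blobs(m,amin=15):
    cs,_=cv2.findContours(m.astype(np.uint8),cv2.RETR_EXTERNAL,cv2.CHAIN_APPROX_NONE)
    return sorted([k for k in cs if cv2.contourArea(k)>=amin],key=cv2.contourArea,reverse=True)
E
python3 - <<'E'
from h import *
c=bot.capture("top"); f=c["frame"]; hsv=cv2.cvtColor(f,cv2.COLOR_BGR2HSV)
m=np.zeros((480,640),bool); m[200:308,355:456]=1
dark=m&(hsv[...,2]<125)&(hsv[...,1]>100)
for k in blobs(dark)[:3]:
    r=cv2.minAreaRect(k); print("tam",r,[onz(c,*p,.032).round(4).tolist() for p in cv2.boxPoints(r)])
# column profile
k=blobs(dark)[0]; mm=np.zeros((480,640),np.uint8); cv2.drawContours(mm,[k],-1,1,-1)
for u in np.where(mm.any(0))[0][::3]:
    v=np.where(mm[:,u])[0]; print(u,v.min(),v.max(),end=' | ')
h,s,v=[hsv[...,i] for i in range(3)]
w=np.zeros((480,640),bool); w[200:275,190:275]=1
red=w&((h<6)|(h>174))&(s>120)
print()
for k in blobs(red,3): 
    M=k.reshape(-1,2); p=M.mean(0); print("red",p,onz(c,*p,.04).round(4))
wh=w&(s<60)&(v>100)
k=blobs(wh)[0]; r=cv2.minAreaRect(k); print("press",r,[onz(c,*p,.105).round(4).tolist() for p in cv2.boxPoints(r)])
tr=(np.abs(h.astype(int)-22)<7)&(v>170); tr[:190]=0;tr[315:]=0;tr[:,:350]=0;tr[:,460:]=0
k=blobs(tr)[0]; r=cv2.minAreaRect(k); print("tray",r,[onz(c,*p,.024).round(4).tolist() for p in cv2.boxPoints(r)])
cr=np.hstack([cv2.resize(f[195:315,350:460],None,fx=4,fy=4,interpolation=2)[:480,:400],cv2.resize(f[200:275,195:270],None,fx=5,fy=5,interpolation=2)[:375,:375].copy() if 0 else cv2.copyMakeBorder(cv2.resize(f[200:275,195:270],None,fx=5,fy=5,interpolation=2),0,105,0,0,0)])
cv2.imwrite("pics/c1.png",cr)
E
```

```text
tam ((451.5, 237.0), (72.0, 7.0), 90.0) [[0.6632, -0.3497, 0.032], [0.6634, -0.3684, 0.032], [0.4709, -0.3637, 0.032], [0.4707, -0.3453, 0.032]]
tam ((408.0, 268.0), (10.0, 24.0), 90.0) [[0.4956, -0.209, 0.032], [0.4963, -0.2722, 0.032], [0.47, -0.2718, 0.032], [0.4693, -0.2088, 0.032]]
tam ((447.3578796386719, 268.5101623535156), (21.017879486083984, 2.2086586952209473), 85.91438293457031) [[0.5099, -0.3396, 0.032], [0.5104, -0.3455, 0.032], [0.4553, -0.3482, 0.032], [0.4548, -0.3424, 0.032]]
448 202 204 | 451 201 247 | 454 201 273 | 
red [262.16666667 239.        ] [0.5546 0.1437 0.04  ]
red [201.33333333 238.77777778] [0.5535 0.3036 0.04  ]
press ((230.5, 237.0), (56.99999237060547, 49.99999237060547), -0.0) [[0.4875, 0.2827, 0.105], [0.6127, 0.2876, 0.105], [0.6142, 0.1452, 0.105], [0.4889, 0.1421, 0.105]]
tray ((405.14947509765625, 253.28866577148438), (106.84423065185547, 93.08570098876953), 87.39744567871094) [[0.6596, -0.105, 0.024], [0.6738, -0.3555, 0.024], [0.3886, -0.3618, 0.024], [0.3751, -0.1178, 0.024]]
```

View pics/c1.png

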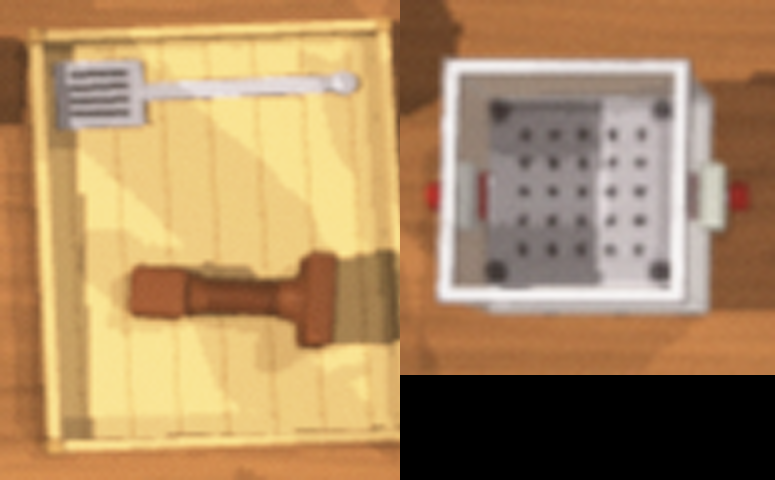

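```bash
python3 - <<'E'
from h import *
c=bot.capture("top")
P=lambda n,u,v,z:print(n,onz(c,u,v,z).round(4))
P("grip end",382.8,267.7,.03);P("grip",389.9,267.8,.03);P("foot mid",428.5,269.7,.036);P("foot far end",433.7,269.7,.036)
P("foot e1",429,258,.06);P("foot e2",429,281.5,.06)
for n,u,v in(("UL",202.6,211.6),("UR",253.2,211.8),("LL",202.3,260.2),("LR",253.6,260.4)):P(n,u,v,.105)
P("knobL",200.2,239,.04);P("knobR",264.6,239,.04)
P("postUL",195+100/5,200+110/5,.067);P("postLR",195+260/5,200+271/5,.067)
P("tray BL",350+50/4,195+445/4,.024);P("tray TL",350+33/4,195+35/4,.024);P("tray TR",350+388/4,195+25/4,.024)
E
```

```text
grip end [ 0.483  -0.1745  0.03  ]
grip [ 0.4829 -0.1932  0.03  ]
foot mid [ 0.4786 -0.2933  0.036 ]
foot far end [ 0.4788 -0.3069  0.036 ]
foot e1 [ 0.5072 -0.2891  0.06  ]
foot e2 [ 0.4469 -0.288   0.06  ]
UL [0.6137 0.2861 0.105 ]
UR [0.6145 0.1597 0.105 ]
LL [0.4919 0.2821 0.105 ]
LR [0.4927 0.1555 0.105 ]
knobL [0.5529 0.3066 0.04  ]
knobR [0.5547 0.1373 0.04  ]
postUL [0.5941 0.263  0.067 ]
postLR [0.5115 0.1782 0.067 ]
tray BL [ 0.3817 -0.1215  0.024 ]
tray TL [ 0.6549 -0.1104  0.024 ]
tray TR [ 0.6643 -0.3493  0.024 ]
```

Press centre ≈ (0.553, 0.221), tamper grip ≈ (0.483, -0.193), and the sizes check out (132 mm long, posts about 84 mm apart). I'll move above the grip.

```bash
python3 -m inch '[[[0,0,-60],0],[[30,-24,-110],-0.13],[[75,-59,-110],-0.27],[[120,-94,-110],-0.4],[[165,-130,-110],-0.53],[[210,-165,-110],-0.67],[[256,-201,-110],-0.8],[[302,-237,-110],-0.93],[[348,-273,-90],-1.07],[[394,-310,-60],-1.196]]' 0
python3 -m inch '[[[0,0,0],0],[[0,0,0],0],[[0,0,0],0],[[0,0,0],0],[[0,0,0],0],[[0,0,0],0],[[0,0,0],0],[[0,0,0],0],[[0,0,0],0],[[0,0,0],0]]'
python3 - <<'E'
from h import *
s=bot.sense();print(s["joint_positions"])
c=bot.capture("wrist"); cv2.imwrite("pics/w1.png",c["frame"]); print(np.round(c["extrinsics"],3).tolist())
h,sa,v=cv2.split(cv2.cvtColor(c["frame"],cv2.COLOR_BGR2HSV))
k=blobs((v<140)&(sa>100)&(h<15),200)
for q in k[:4]: print(cv2.minAreaRect(q))
print("expect", proj(c,[.4829,-.1932,.03]))
E
```

```text
clock: 1.45
tcp_pos: [0.4827, -0.1949, 0.2726]
tcp_rot: [3.139, 0.001, 1.531]
contact_force: [0.4, 0.4, 0.3]
width: 0.088
clock: 2.7
tcp_pos: [0.4813, -0.1964, 0.2724]
tcp_rot: [-3.142, 0.0, 1.527]
contact_force: [-0.6, 0.3, -0.8]
width: 0.0881
[ 0.6700531   0.28171799 -0.44621031  1.78946925  0.13502187  1.10049577
  0.13390706]
[[0.999, -0.041, -0.014, 0.485], [-0.044, -0.946, -0.321, -0.112], [0.0, 0.321, -0.947, 0.448], [0.0, 0.0, 0.0, 1.0]]
((40.750732421875, 222.40586853027344), (193.26414489746094, 86.0702896118164), 88.65210723876953)
((575.4258422851562, 83.43412017822266), (81.46797943115234, 159.11154174804688), 7.907163143157959)
((291.2147521972656, 70.4046630859375), (60.452964782714844, 59.322105407714844), 77.82854461669922)
((501.87933349609375, 317.0517272949219), (52.25996780395508, 23.635162353515625), 66.80140686035156)
expect [326.05550192 188.67573229]
```

View pics/w1.png

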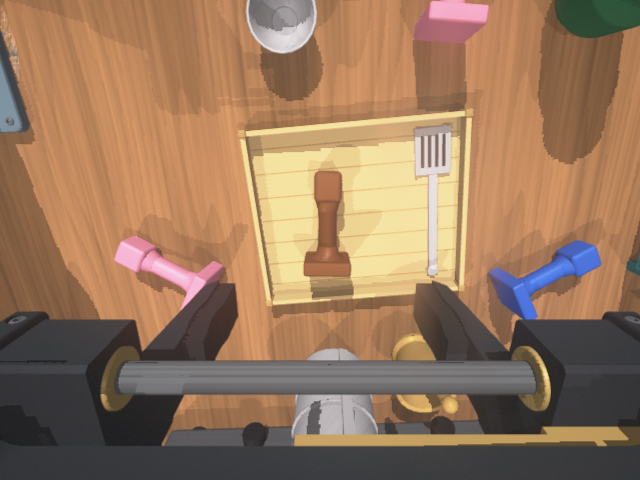

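Wrist view: the grip block is at (327,186), where (326,189) was expected. The tamper is parallel to the tool's axis, so I descend.

```bash
python3 -m inch '[[[2,1,40],0],[[5,2,90],0],[[5,2,140],0],[[5,2,180],0],[[5,2,210],0],[[5,2,225],0],[[5,2,235],0],[[5,2,240],0],[[5,2,240],0],[[5,2,240],0]]' 0
```

```text
clock: 4.0
tcp_pos: [0.484, -0.1917, 0.0331]
tcp_rot: [3.14, 0.0, 1.527]
contact_force: [-0.1, 0.6, -0.6]
width: 0.0883
```

```bash
python3 -m inch '[[[0,0,8],0],[[0,0,15],0],[[0,0,19],0],[[0,0,21],0],[[0,0,21],0],[[0,0,21],0],[[0,0,21],0],[[0,0,21],0],[[0,0,21],0],[[0,0,21],0]]' 0
python3 -m inch '[[[0,0,0],0],[[0,0,0],0],[[0,0,0],0],[[0,0,0],0],[[0,0,0],0],[[0,0,0],0],[[0,0,0],0],[[0,0,0],0],[[0,0,0],0],[[0,0,0],0]]' 1 6
```

```text
clock: 5.25
tcp_pos: [0.4835, -0.1915, 0.0114]
tcp_rot: [3.142, 0.0, 1.527]
contact_force: [-0.4, -0.5, -0.6]
width: 0.0883
clock: 6.5
tcp_pos: [0.4835, -0.1915, 0.0114]
tcp_rot: [-3.142, -0.0, 1.527]
contact_force: [0.8, 0.3, -0.2]
width: 0.0335
```

```bash
python3 -m inch '[[[0,0,-8],0],[[0,0,-20],0],[[0,0,-32],0],[[0,0,-44],0],[[0,0,-56],0],[[0,0,-68],0],[[0,0,-80],0],[[0,0,-92],0],[[0,0,-104],0],[[0,0,-112],0]]' 1 4
python3 -m inch '[[[0,0,0],0],[[0,0,0],0],[[0,0,0],0],[[0,0,0],0],[[0,0,0],0],[[0,0,0],0],[[0,0,0],0],[[0,0,0],0],[[0,0,0],0],[[0,0,0],0]]'
python3 - <<'E'
from h import *
s=bot.capture("side");w=bot.capture("wrist")
a=cv2.resize(s["frame"][150:290,290:430],None,fx=3,fy=3,interpolation=2)
b=cv2.resize(w["frame"],None,fx=.55,fy=.55); b=cv2.copyMakeBorder(b,0,420-b.shape[0],0,0,0)
cv2.imwrite("pics/p1.png",np.hstack([a,b]))
E
```

```text
clock: 7.75
tcp_pos: [0.4837, -0.1915, 0.1242]
tcp_rot: [3.141, 0.0, 1.527]
contact_force: [0.3, 0.9, -1.6]
width: 0.0339
clock: 9.0
tcp_pos: [0.4835, -0.1914, 0.1234]
tcp_rot: [-3.142, -0.0, 1.527]
contact_force: [0.2, -0.7, -1.9]
width: 0.0337
```

View pics/p1.png

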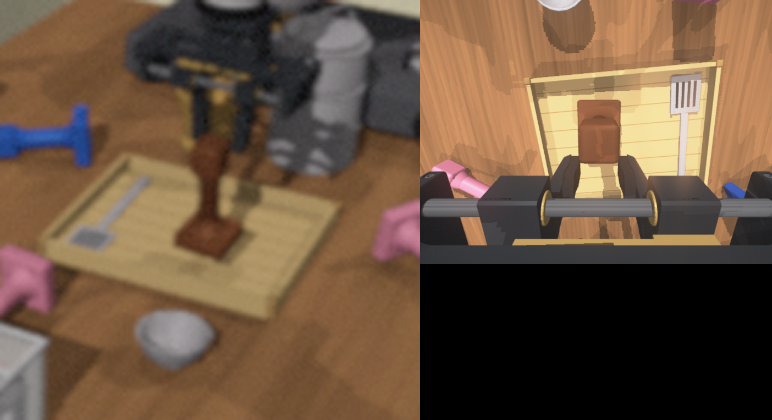

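It hangs nearly upright, so I lower it onto its foot.

```bash
python3 -m inch '[[[0,0,6],0],[[0,0,12],0],[[0,0,17],0],[[0,0,20],0],[[0,0,22],0],[[0,0,23],0],[[0,0,24],0],[[0,0,25],0],[[0,0,25],0],[[0,0,25],0]]' 1 4
```

```text
clock: 10.35
tcp_pos: [0.4835, -0.1915, 0.0984]
tcp_rot: [3.142, 0.0, 1.527]
contact_force: [-0.0, -0.8, -1.3]
width: 0.0337
```

```bash
python3 -m inch '[[[0,0,1],0],[[0,0,1],0],[[0,0,2],0],[[0,0,2],0],[[0,0,3],0],[[0,0,3],0],[[0,0,3],0],[[0,0,3],0],[[0,0,3],0],[[0,0,3],0]]' 1 4
```

```text
clock: 11.6
tcp_pos: [0.484, -0.192, 0.0959]
tcp_rot: [3.141, 0.001, 1.527]
contact_force: [-0.3, -1.4, 5.4]
width: 0.0337
```

It is in contact at about 5 N. I release, rise and look.

```bash
python3 -m inch '[[[0,0,-1],0],[[0,0,-1],0],[[0,0,-1],0],[[0,0,-1],0],[[0,0,-1],0],[[0,0,-15],0],[[0,0,-45],0],[[0,0,-75],0],[[0,0,-95],0],[[0,0,-100],0]]' 0
python3 - <<'E'
from h import *
w=bot.capture("wrist");f=w["frame"];cv2.imwrite("pics/w2.png",f)
s=bot.capture("side");
a=cv2.resize(s["frame"][170:270,320:420],None,fx=4,fy=4,interpolation=2)
cv2.imwrite("pics/p2.png",np.hstack([a,cv2.resize(f,None,fx=.6,fy=.6,interpolation=3)[:288].copy() if 0 else cv2.copyMakeBorder(f[:400,200:460],0,0,0,0,0)]))
print(proj(w,[.4835,-.1915,.136]),proj(w,[.4835,-.1915,.024]),w["fx"],np.round(w["extrinsics"],3).tolist())
E
```

```text
clock: 12.85
tcp_pos: [0.4845, -0.1918, 0.1974]
tcp_rot: [3.139, 0.001, 1.527]
contact_force: [-0.9, 0.1, -0.2]
width: 0.0881
[323.22936703 238.92575983] [323.44934257 203.6995647 ] 333.58655046980465 [[0.999, -0.043, -0.011, 0.488], [-0.044, -0.946, -0.322, -0.107], [0.003, 0.322, -0.947, 0.372], [0.0, 0.0, 0.0, 1.0]]
```

View pics/p2.png

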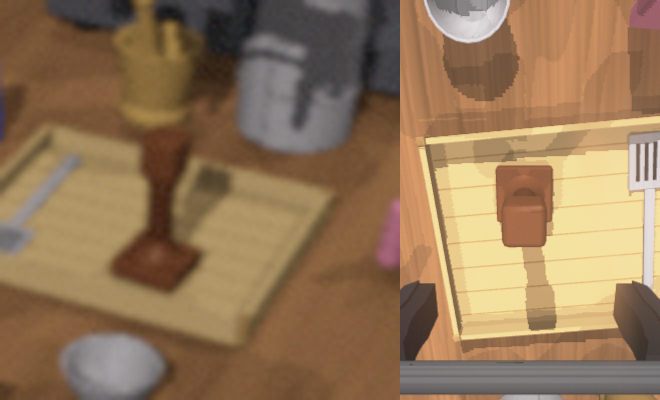

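It stands upright on its foot. The wrist view shows the grip top at about u 302–346, bottom edge at row 246, and the foot's top edge at row 165. That is nearer +y than the tool, so I compute the offset.

```bash
python3 - <<'E'
from h import *
w=bot.capture("wrist");f=w["frame"]
h,s,v=cv2.split(cv2.cvtColor(f,cv2.COLOR_BGR2HSV))
m=(s>120)&(h<13)&(f[...,1]<115); m[:140]=0;m[270:]=0;m[:,:270]=0;m[:,380:]=0
k=blobs(m)[0]; r=k.reshape(-1,2); print(r.min(0),r.max(0),cv2.contourArea(k))
for vv in range(160,256,6):
    u=r[r[:,1]==vv][:,0]
    if len(u): print(vv,u.min(),u.max(),end=' |')
mm=np.zeros(m.shape,np.uint8);cv2.drawContours(mm,[k],-1,1,-1)
top=r[:,1].min();bot_=r[:,1].max()
print()
g=cv2.cvtColor(f,cv2.COLOR_BGR2GRAY); print(g[195:252:1,324].tolist())
for u,vv,z in((324,bot_,.136),(302,240,.136),(346,240,.136),(324,top,.024),(297,170,.024),(352,170,.024)): print(u,vv,onz(w,u,vv,z).round(4))
print(bot.sense()["tcp_pos"].round(4))
E
```

```text
[297 166] [352 247] 4027.5
166 335 349 |172 297 352 |178 297 352 |184 298 352 |190 298 352 |196 298 352 |202 298 352 |208 298 352 |214 298 352 |220 299 351 |226 303 346 |232 303 346 |238 304 346 |244 305 345 |
[91, 95, 100, 102, 104, 102, 105, 105, 106, 105, 107, 112, 123, 130, 133, 134, 131, 126, 122, 123, 121, 119, 121, 120, 121, 121, 120, 122, 122, 120, 121, 120, 120, 120, 123, 120, 120, 120, 121, 120, 121, 121, 121, 121, 122, 121, 120, 121, 122, 119, 114, 107, 104, 157, 170, 169, 170]
324 247 [ 0.4829 -0.1973  0.136 ]
302 240 [ 0.4667 -0.1909  0.136 ]
346 240 [ 0.4996 -0.1924  0.136 ]
324 166 [ 0.4847 -0.1512  0.024 ]
297 170 [ 0.4567 -0.1541  0.024 ]
352 170 [ 0.5134 -0.1566  0.024 ]
[ 0.4833 -0.1915  0.1952]
```

```bash
python3 -m inch '[[[5,0,0],0],[[10.5,0.5,0],0],[[10.5,0.5,15],0],[[10.5,0.5,40],0],[[10.5,0.5,65],0],[[10.5,0.5,85],0],[[10.5,0.5,94],0],[[10.5,0.5,97],0],[[10.5,0.5,97],0],[[10.5,0.5,97],0]]' 0
python3 -m inch '[[[0,0,0],0],[[0,0,0],0],[[0,0,0],0],[[0,0,0],0],[[0,0,0],0],[[0,0,0],0],[[0,0,0],0],[[0,0,0],0],[[0,0,0],0],[[0,0,0],0]]' 1 40
```

```text
clock: 14.25
tcp_pos: [0.485, -0.1812, 0.099]
tcp_rot: [3.14, 0.0, 1.527]
contact_force: [0.6, 0.2, 0.8]
width: 0.0882
clock: 15.5
tcp_pos: [0.4844, -0.181, 0.0984]
tcp_rot: [-3.141, -0.0, 1.527]
contact_force: [-0.8, 0.2, -0.8]
width: 0.0336
```

Re-gripped from above by the grip block. Now lift and carry over the press.

```bash
python3 -m inch '[[[0,0,-40],0],[[0,0,-95],0],[[20,3,-140],0],[[70,9,-150],0],[[125,16,-150],-0.02],[[180,23,-150],-0.03],[[235,30,-150],-0.04],[[290,37,-150],-0.05],[[345,44,-150],-0.06],[[390,49,-150],-0.06]]' 1 40
python3 -m inch '[[[14,2,0],0],[[14,2,0],0],[[14,2,0],0],[[14,2,0],0],[[14,2,0],0],[[14,2,0],0],[[14,2,0],0],[[14,2,0],0],[[14,2,0],0],[[14,2,0],0]]'
python3 - <<'E'
from h import *
w=bot.capture("wrist");t=bot.capture("top");print(bot.sense()["tcp_rot"])
cv2.imwrite("pics/w3.png",w["frame"]);np.save("w3.npy",w["extrinsics"])
print(w["fx"],w["cx"],w["cy"])
for y in(-.059,.059):
  for x in(-.059,.059): print(proj(w,[.553+x,.221+y,.105]).round(0),end=' ')
E
```

```text
clock: 16.75
tcp_pos: [0.5503, 0.2088, 0.2481]
tcp_rot: [-3.141, -0.0, 1.588]
contact_force: [0.6, -0.3, -1.7]
width: 0.0337
clock: 18.0
tcp_pos: [0.5523, 0.2205, 0.2484]
tcp_rot: [-3.142, -0.0, 1.587]
contact_force: [-0.5, -0.6, -0.8]
width: 0.0335
[-3.14156486e+00 -1.20394159e-05  1.58683409e+00]
333.58655046980465 325.1798235247112 233.74806308304107
[268. 265.] [381. 267.] [263. 148.] [390. 150.]
```

View pics/w3.png

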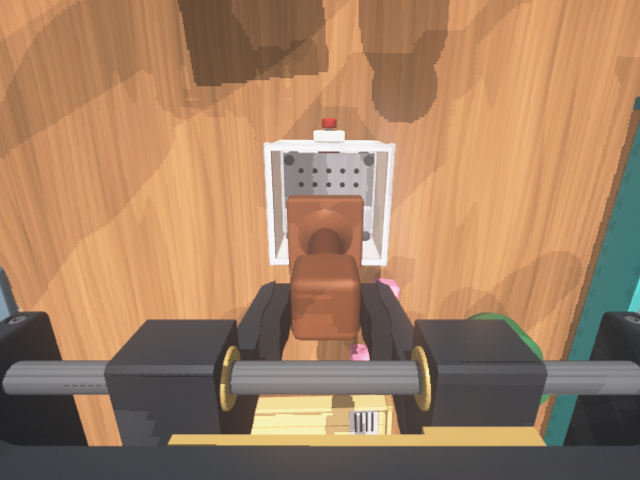

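The wrist view shows the press rim square to the tool: corners (266,144), (394,144), (271,264) and (387,264), knob at (329,122), and the foot's edge at u 288–362, row 197. Next I refine foot against press in this same picture.

```bash
python3 - <<'E'
from h import *
w=bot.capture("wrist");f=w["frame"]
h,s,v=cv2.split(cv2.cvtColor(f,cv2.COLOR_BGR2HSV))
wh=((s<60)&(v>120)); wh[:140]=0;wh[275:]=0;wh[:,:255]=0;wh[:,400:]=0
for r in(160,180,200,220): u=np.where(wh[r])[0]; print(r,u.min(),u.max(), onz(w,u.min(),r,.105).round(4)[:2],onz(w,u.max(),r,.105).round(4)[:2],end='|')
print()
for cidx in(275,285,300,310,350,365,380):
    r=np.where(wh[:,cidx])[0];
    if len(r): print(cidx,r.min(),r.max(), onz(w,cidx,r.min(),.105).round(4)[:2],onz(w,cidx,r.max(),.105).round(4)[:2])
red=((h<6)|(h>174))&(s>120)&(v>100)
red[:110]=0;red[130:]=0;red[:,:310]=0;red[:,350:]=0
r=blobs(red,3)[0].reshape(-1,2); print("knob",r.min(0),r.max(0),onz(w,r[:,0].mean(),r[:,1].min(),.04).round(4))
print("posts",onz(w,289,160,.067),onz(w,369,160,.067))
br=(s>120)&(h<13)&(f[...,1]<115)
for rr in(205,215,235,245): u=np.where(br[rr,280:370])[0]+280; print("foot",rr,u.min(),u.max(),onz(w,u.min(),rr,.174).round(4),onz(w,u.max(),rr,.174).round(4))
u=np.where(br[150:260,300])[0]+150; print("foot edge",u.min(),onz(w,300,u.min(),.174)); u=np.where(br[150:260,350])[0]+150; print(u.min(),onz(w,350,u.min(),.174))
print(bot.sense()["tcp_pos"])
E
```

```text
160 264 394 [0.4945 0.2692] [0.6164 0.2712]|180 265 392 [0.4947 0.2504] [0.6161 0.2524]|200 266 391 [0.4948 0.2309] [0.6167 0.2329]|220 267 389 [0.495  0.2106] [0.6163 0.2126]|
275 142 264 [0.5054 0.2857] [0.5014 0.1631]
285 140 264 [0.5146 0.2876] [0.5118 0.1632]
300 140 194 [0.5284 0.2879] [0.528  0.2374]
310 140 194 [0.5376 0.288 ] [0.5377 0.2376]
350 140 194 [0.5744 0.2886] [0.5765 0.2382]
365 140 265 [0.5882 0.2888] [0.5951 0.1635]
380 142 265 [0.6022 0.2873] [0.6107 0.1637]
knob [322 118] [335 127] [0.5549 0.3079 0.04  ]
posts [0.51399446 0.26537116 0.067     ] [0.59796398 0.26673649 0.067     ]
foot 205 287 361 [0.523  0.2433 0.174 ] [0.5798 0.2442 0.174 ]
foot 215 288 361 [0.5236 0.2354 0.174 ] [0.5802 0.2363 0.174 ]
foot 235 288 361 [0.5233 0.219  0.174 ] [0.581  0.2199 0.174 ]
foot 245 289 360 [0.5239 0.2106 0.174 ] [0.5806 0.2115 0.174 ]
foot edge 196 [0.53302041 0.2505044  0.174     ]
196 [0.57104293 0.25112084 0.174     ]
[0.55233432 0.22049078 0.24839328]
```

```bash
python3 -m inch '[[[3,3.5,0],0],[[3,3.5,0],0],[[3,3.5,10],0],[[3,3.5,25],0],[[3,3.5,40],0],[[3,3.5,55],0],[[3,3.5,70],0],[[3,3.5,82],0],[[3,3.5,88],0],[[3,3.5,88],0]]' 1 40
python3 - <<'E'
from h import *
w=bot.capture("wrist");print(bot.sense()["tcp_pos"]);cv2.imwrite("pics/w4.png",w["frame"][100:420,160:480])
E
```

```text
clock: 19.4
tcp_pos: [0.5557, 0.2235, 0.1601]
tcp_rot: [-3.141, 0.0, 1.587]
contact_force: [0.6, -0.5, -1.7]
width: 0.0338
[0.55594428 0.22367778 0.16056683]
```

View pics/w4.png

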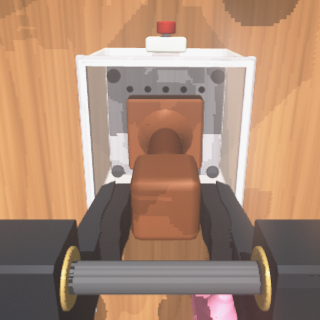

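The foot (u 128–202) is centred between the posts (113, 218). I press down gradually.

```bash
python3 - <<'E'
from h import *
w=bot.capture("wrist")
for u,v in((273,176),(378,176),(278,272),(372,272)):print(onz(w,u,v,.067).round(4))
print("foot edge y",onz(w,325,196.5,.0861).round(4))
E
python3 -m inch '[[[0,0,3],0],[[0,0,6],0],[[0,0,9],0],[[0,0,12],0],[[0,0,15],0],[[0,0,17],0],[[0,0,19],0],[[0,0,21],0],[[0,0,22],0],[[0,0,22],0]]' 1 40
```

```text
[0.5137 0.2655 0.067 ]
[0.5981 0.2669 0.067 ]
[0.5153 0.1808 0.067 ]
[0.5984 0.1821 0.067 ]
foot edge y [0.5557 0.2536 0.0861]
clock: 20.75
tcp_pos: [0.556, 0.2237, 0.1387]
tcp_rot: [3.141, -0.0, 1.587]
contact_force: [-1.0, 0.1, 4.5]
width: 0.0333
```

```bash
python3 -m inch '[[[0,0,1],0],[[0,0,2.5],0],[[0,0,4],0],[[0,0,5.5],0],[[0,0,7],0],[[0,0,8.5],0],[[0,0,10],0],[[0,0,11],0],[[0,0,12],0],[[0,0,12],0]]' 1 40
```

```text
clock: 22.0
tcp_pos: [0.5563, 0.2242, 0.1275]
tcp_rot: [3.14, -0.001, 1.587]
contact_force: [-1.8, -0.8, 11.1]
width: 0.0336
```

```bash
python3 -m inch '[[[0,0,0.5],0],[[0,0,1],0],[[0,0,1.5],0],[[0,0,2],0],[[0,0,2.5],0],[[0,0,2.5],0],[[0,0,2.5],0],[[0,0,2.5],0],[[0,0,2.5],0],[[0,0,2.5],0]]' 1 40
```

```text
clock: 23.25
tcp_pos: [0.5563, 0.2241, 0.1249]
tcp_rot: [3.14, -0.001, 1.587]
contact_force: [-2.3, -0.1, 9.8]
width: 0.0334
```

```bash
python3 -m inch '[[[0,0,0.3],0],[[0,0,0.6],0],[[0,0,0.9],0],[[0,0,0.9],0],[[0,0,0.9],0],[[0,0,0.9],0],[[0,0,0.9],0],[[0,0,0.9],0],[[0,0,0.9],0],[[0,0,0.9],0]]' 1 40
```

```text
clock: 24.5
tcp_pos: [0.5563, 0.2241, 0.1245]
tcp_rot: [3.14, -0.001, 1.587]
contact_force: [-3.0, -1.0, 14.6]
width: 0.0334
```

Force is now rising steeply with little travel, so the plate is bottomed. I take a small last nudge, then look at the catches.

```bash
python3 -m inch '[[[0,0,0.2],0],[[0,0,0.4],0],[[0,0,0.4],0],[[0,0,0.4],0],[[0,0,0.4],0],[[0,0,0.4],0],[[0,0,0.4],0],[[0,0,0.4],0],[[0,0,0.4],0],[[0,0,0.4],0]]' 1 40
python3 - <<'E'
from h import *
w=bot.capture("wrist");t=bot.capture("top")
a=cv2.resize(w["frame"][140:300,230:430],None,fx=2.4,fy=2.4,interpolation=2)
b=cv2.resize(t["frame"][200:275,190:275],None,fx=3.5,fy=3.5,interpolation=2)
b=cv2.copyMakeBorder(b,0,a.shape[0]-b.shape[0],0,0,0)
cv2.imwrite("pics/p5.png",np.hstack([a,b]))
E
```

```text
clock: 25.75
tcp_pos: [0.5564, 0.2241, 0.1244]
tcp_rot: [3.14, -0.0, 1.587]
contact_force: [-3.5, -1.6, 16.8]
width: 0.0337
```

View pics/p5.png

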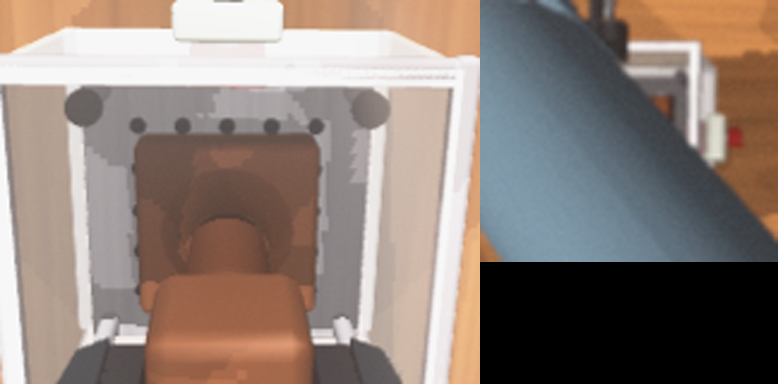

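The plate is down, level and squarely under the foot. I lift off and check that it stays.

```bash
python3 -m inch '[[[0,0,-1],0],[[0,0,-3],0],[[0,0,-7],0],[[0,0,-15],0],[[0,0,-30],0],[[0,0,-50],0],[[0,0,-75],0],[[0,0,-100],0],[[0,0,-122],0],[[0,0,-126],0]]' 1 40
python3 - <<'E'
from h import *
w=bot.capture("wrist");s=bot.capture("side")
a=cv2.resize(w["frame"][100:280,240:420],None,fx=2.5,fy=2.5,interpolation=2)
b=cv2.resize(s["frame"][245:320,235:310],None,fx=5,fy=5,interpolation=2)
b=cv2.copyMakeBorder(b,0,max(0,a.shape[0]-b.shape[0]),0,0,0)
cv2.imwrite("pics/p6.png",np.hstack([a,b]));cv2.imwrite("pics/w6.png",w["frame"])
for z in(.067,.041): print(z,[proj(w,[.5564+x,.2238+.042,z]).round(1).tolist() for x in(-.042,.042)])
E
```

```text
clock: 27.1
tcp_pos: [0.5568, 0.2242, 0.2512]
tcp_rot: [3.138, -0.001, 1.587]
contact_force: [0.7, -0.5, -1.7]
width: 0.0334
0.067 [[284.9, 163.1], [364.0, 164.3]]
0.041 [[287.4, 160.4], [361.4, 161.5]]
```

View pics/p6.png

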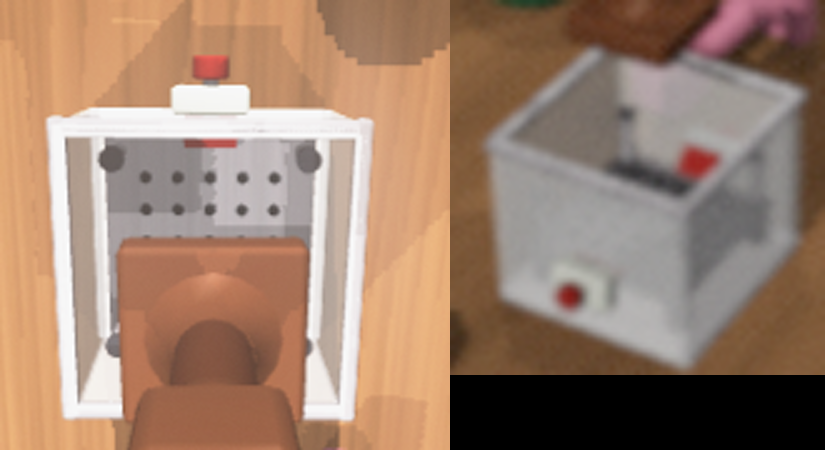

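The hole pitch (12.9 px now against 13.75 px at rest height) puts the plate at about 34 mm. It is down and level, with the red noses over it on both sides. Now back to the tray.

```bash
python3 -m inch '[[[-15,-3,0],0],[[-60,-11,0],0],[[-110,-21,0],0],[[-162,-31,0],0],[[-214,-41,0],0],[[-266,-51,0],0],[[-318,-61,0],0],[[-370,-71,0],0],[[-405,-78,0],0],[[-418,-80,0],0]]' 1 40
python3 -m inch '[[[0,0,0],0],[[0,0,10],0],[[0,0,35],0],[[0,0,65],0],[[0,0,95],0],[[0,0,120],0],[[0,0,138],0],[[0,0,145],0],[[0,0,148],0],[[0,0,148],0]]' 1 40
```

```text
clock: 28.45
tcp_pos: [0.4805, -0.1986, 0.2477]
tcp_rot: [-3.139, 0.0, 1.582]
contact_force: [-0.4, 1.3, -0.9]
width: 0.0336
clock: 29.7
tcp_pos: [0.483, -0.1958, 0.1011]
tcp_rot: [3.141, 0.0, 1.587]
contact_force: [-0.3, -0.1, -1.6]
width: 0.0335
```

```bash
python3 -m inch '[[[0,0,0.5],0],[[0,0,1],0],[[0,0,1.5],0],[[0,0,2],0],[[0,0,2.5],0],[[0,0,3],0],[[0,0,3],0],[[0,0,3],0],[[0,0,3],0],[[0,0,3],0]]' 1 40
```

```text
clock: 30.95
tcp_pos: [0.4826, -0.1957, 0.0984]
tcp_rot: [3.141, 0.001, 1.587]
contact_force: [-2.9, 1.4, 7.5]
width: 0.0336
```

```bash
python3 -m inch '[[[0,0,-0.5],0],[[0,0,-0.8],0],[[0,0,-0.8],0],[[0,0,-0.8],0],[[0,0,-0.8],0],[[0,0,-0.8],0],[[0,0,-0.8],0],[[0,0,-0.8],0],[[0,0,-0.8],0],[[0,0,-0.8],0]]' 1 5
python3 -m inch '[[[0,0,0],0],[[0,0,0],0],[[0,0,0],0],[[0,0,0],0],[[0,0,0],0],[[0,0,-15],0],[[0,0,-50],0],[[0,0,-90],0],[[0,0,-120],0],[[0,0,-130],0]]' 0
python3 -m inch '[[[0,0,0],0],[[-20,0,-10],0],[[-50,0,-10],0],[[-90,0,-10],0],[[-120,0,-10],0],[[-120,0,-10],0],[[-120,0,-10],0],[[-120,0,-10],0],[[-120,0,-10],0],[[-120,0,-10],0]]' 0
python3 - <<'E'
from h import *
w=bot.capture("wrist");s=bot.capture("side");t=bot.capture("top")
a=cv2.resize(s["frame"][170:320,235:420],None,fx=2.4,fy=2.4,interpolation=2)
b=cv2.resize(t["frame"][120:320,190:460],None,fx=1.3,fy=1.3,interpolation=2)
b=cv2.copyMakeBorder(b,0,max(0,a.shape[0]-b.shape[0]),0,0,0)
cv2.imwrite("pics/p7.png",np.hstack([a,b]));cv2.imwrite("pics/w7.png",w["frame"])
E
```

```text
clock: 32.2
tcp_pos: [0.4824, -0.1957, 0.0984]
tcp_rot: [-3.141, -0.0, 1.587]
contact_force: [-0.7, -0.3, -1.7]
width: 0.0341
clock: 33.45
tcp_pos: [0.4836, -0.196, 0.231]
tcp_rot: [3.138, 0.002, 1.587]
contact_force: [0.5, 0.1, -0.4]
width: 0.0881
clock: 34.7
tcp_pos: [0.4846, -0.3152, 0.2385]
tcp_rot: [3.141, 0.0, 1.588]
contact_force: [0.3, -0.1, 0.7]
width: 0.0881
```

View pics/p7.png

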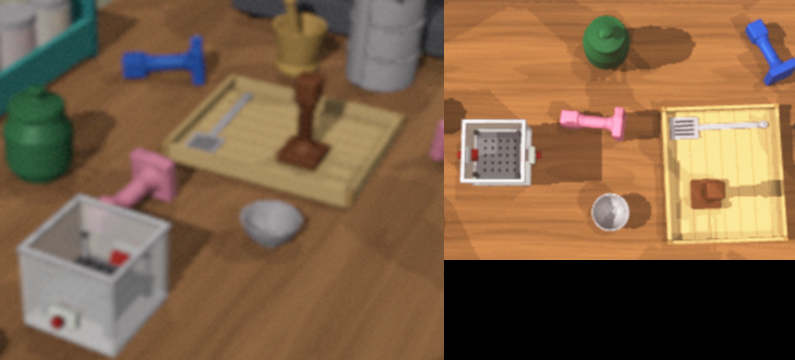

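The tamper stands upright on the tray and the gripper is clear. The press is locked down with both red noses in, and everything else is where it was. Handing in.

```bash
python3 -c "
from rig import bot
print(bot.job_done())"
```

```text
the job is handed in; nothing more can be done
None
```

The press is locked shut, the tamper stands upright on the bamboo tray, and I handed the job in at about 35 s of the 72 s allowed.

- **Standing the tamper up:** I picked it up by its grip block with a light grip, so it swung down to hang upright. I set it on its foot in the tray, let go, and took it again from above by the grip block at 40 N.
- **Pressing:** The foot was within about 1 mm of the press centre and square to it. The plate bottomed at about 26 mm, and the wrist force read at most 16.8 N at the end of each move. The fingertips stayed about 19 mm above the press rim, so the gripper never came near the plate.
- **Catches:** After lifting off, the plate stayed down and looked level. The spacing of its holes in the camera picture puts it about 34 mm up. A red nose shows over the plate on both sides. I could only judge the catches from pictures, because there was no direct reading of them.
- **Last check:** The final side and top views show the tamper upright and released. The spoon, katori, jar and look-alikes appear unmoved, and the arm is clear of everything. No check failed. The wrist and top cameras disagreed on the press position by about 3 mm, and I went by the wrist camera.

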